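# Isolate two changeover switches

## Task

Isolate both supplies on the bench: set the T-handled rod of each of the two changeover switches to its middle click position, without letting either rod run through to its far end. The square metal box standing behind one of the handles is in the way: first stand it on edge, as it is now, in the low grey tray. Leave the lamp, the tape roll and the outlet where they are.

Things in the scene. Friction and masses are not known exactly. Their poses are not given: they have to be found in the camera images.
- switch_a: Grey steel switch box, 160 wide (y), 130 deep, 85 high, fixed. Origin: bench level, under the middle of the front face; -x points out of the face along the rod, +x into the box, z up. Rod 12 dia, 50 above the bench, through a collar (28 dia, 12 proud). Its rod starts fully in.
- switch_b: Grey steel switch box, 160 wide (y), 130 deep, 85 high, fixed. Origin: bench level, under the middle of the front face; -x points out of the face along the rod, +x into the box, z up. Rod 12 dia, 50 above the bench, through a collar (28 dia, 12 proud). Looks like switch_a, but its rod starts fully out, and the metal box stands between its handle and face.
- rod_a (a joint): Rod of switch_a, m out: 0 fully in, 0.03 middle, 0.06 fully out, a spring click at each. Takes about 9 N to leave an end or the middle; the humps lie half way between; let go past a hump, it is drawn on to the next click. Let go within 10 mm of the middle it settles within 2 mm of it. Handle bar's centre is 65 mm + this value in front of the face.
- rod_b (a joint): Rod of switch_b, m out: 0 fully in, 0.03 middle, 0.06 fully out, a spring click at each. Takes about 9 N to leave an end or the middle; the humps lie half way between; let go past a hump, it is drawn on to the next click. Let go within 10 mm of the middle it settles within 2 mm of it. Handle bar's centre is 65 mm + this value in front of the face.
- handle_a (a point): Centre of switch_a's black T-handle, a level round bar 16 dia, 110 long, along the switch's y, on the end of the rod; 50 above the bench; 55 to either side. Same axes as the switch.
- handle_b (a point): Centre of switch_b's black T-handle, a level round bar 16 dia, 110 long, along the switch's y, on the end of the rod; 50 above the bench; 55 to either side. Same axes as the switch.
- box: Square galvanised metal box, closed by a blank cover, standing on edge: 100 long (x) by 54 thick (y) by 100 high (z), 0.25 to 0.5 kg, loose. Origin: centre of its underside (the cover's outer face is 2 mm farther in +y than the other face is in -y).
- tray: Low open grey tray 160 (x) by 130 (y), 25 high, walls and floor 4 to 5 thick, fixed. Origin: at the bottom, middle of its back edge; it extends from there 160 towards its -x and 65 to either side, so its centre is at x = -80.
- bulb: Lamp bulb on a round black lampholder, 60 dia at most, 141 high, standing upright and loose beside one end of switch_a's handle. Origin: centre of its underside.
- tape: Flat black tape roll 64 dia, 19 high, with a 40 hole, lying on the bench beside the other end of switch_a's handle. Origin: centre of its underside.
- outlet: Outlet insert, a white plate with a black block on it, 70 by 42, 20 high, lying between switch_b's front face and its handle, on the other side of the rod from the metal box. Origin: centre of its underside.
Mind the look-alikes: they are no part of the job. Of the things that look like the box, the smaller one is meant.

How it is judged:
By the outcome, as a careful person would: the job done as asked, in the order asked, and still so for the second after the job is handed in, with the robot touching nothing.
It also fails if it takes over 64 s, if anything falls off the work surface, if the arm or the gripper's body presses on something with over 40 N, if the wrist force passes 120 N, or if a joint passes its speed limit or range.

## Robot

A 7-joint arm with a two-finger parallel gripper is mounted at the origin on the work surface. World frame = base frame: x ahead of the robot, y to its left, z up, the work surface at z = 0. Lengths are in m, angles in degrees, forces in N, time in s.
With the tool pointing down it reaches from about 0.425 to 0.875 m from the base axis. Payload 4.7 kg.
Tool frame: the origin (TCP) lies midway between the tips of the shut fingers; the grasp point (between the pads) lies env.grip_point_offset behind it (env.grip_point_offset is the distance from the TCP to the grasp point, in m); z points along the fingers, y is the line along which they close (so a half turn about z gives the same grasp; the last joint's range is limited). The gripper opens to 87 mm and grips with 3 to 60 N. Pads are 19 mm wide; open, the fingers measure 117 mm over their backs; the gripper's body (75 mm by 190 mm) begins 51 mm behind the grasp point.
Start: joints at [64.865, 18.392, -4.016, 83.108, 1.295, 78.541, -3.26], TCP at [0.284, -0.585, 0.223] pointing down, gripper open.
Joint ranges: [-163.93, 163.93], [-17.29, 119.83], [-79.2, 71.16], [3.27, 140.29], [-89.18, 269.18], [5.43, 117.66], [-154.24, 154.24]. Speed limits (degrees/s): [147.25, 147.25, 180, 180, 180, 180, 180].

## Interface

Orientations are given as [roll, pitch, yaw] about the fixed x, y, z axes, in that order (R = Rz(yaw) Ry(pitch) Rx(roll)).
In Python, from cell import env gives the robot as it stands.
- The arm moves only by the shell command python3 -m creep 'ROWS' [FORCE]. ROWS is a JSON object of lists of equal length, an entry for each row: "translation": the shift along the tool's x, y, z in units of 0.08 m (1.0 is 0.08 m), a list of three; "turn": the turn, a rotation vector about the tool's x, y, z in units of 180 degrees (1.0 is 180 degrees), a list of three; "grip": the opening, from 0 (shut) to 1 (fully open). In form: {"translation": [[x, y, z], ...], "turn": [[ax, ay, az], ...], "grip": [grip, ...]}. A call has 1 to 5 rows; each row shifts and turns the commanded pose from where the row before left it, along the tool's axes as they then stand; what a row does not reach is not made up. A row lasts 1/8 s, in which the tool goes at most 62.5 mm and 10.7 degrees, less where a joint would pass 70% of its speed; a pose out of reach is approached as far as the arm can. A call with a number of a shift or a turn outside -1 to 1 is refused whole. A call with a gripper value outside its range is refused whole. The fingers move at their own pace and stop on an object; FORCE is the grip in N (left out, the last holds). Time passes only in rows, so rows that do not move let the fingers close. It gives the time, the measured TCP pose, the force, the opening and the grip force at its end, in the units of the state.
- env.get_obs(): the state, without advancing time (a new reading comes with each control period).
- env.read_camera(name): name is "side" or "top"; returns a dict with "frame" (480x640x3 uint8, red, green, blue), "z_map" (480x640 float32, m along the optical axis (not along the pixel's ray), 0 where there is no reading), "K" (3x3 intrinsics, pixels), "rvec" (rotation vector, rad) and "tvec" (3), from world to camera coordinates, as OpenCV has them. Camera axes: x right, y down, z forward; pixel columns grow to the right and rows downward; lengths in m; the calibration is good to about 2 mm. A picture is of the moment at which its call begins.
- env.sign_off(): hands the job in; it is judged then, once.
The state is a dict: "time_s": time; "qpos": joint angles; "joint_velocities": joint speeds; "effort": joint torques, N m; "tool_pos": TCP position; "tool_rot": TCP orientation; "force": force on the tool from outside, world axes, zero at the start; "wrist_torque": the same for the moment, N m; "grip_width": finger opening in m; "grasp_force": force on a finger pad.
Only numpy, scipy, OpenCV 4.12 (cv2) and the standard library are available. Lean on these libraries where they do the work, as an engineer would, in place of code of your own. Each camera call takes 0.05 s, during which the arm holds its last target. There are 200 camera calls.

## Working session

There is one attempt and no reset: what is moved stays moved. The work goes in short steps, Python scripts to look and compute and a shell command to move; the robot and the scene stay as the last step left them, time stands still between calls to the robot, and variables do not carry over. Pictures are saved under pics/ and viewed, at most 10 in all, crops included, and the job is handed in when it is done.

```bash
ls; mkdir -p pics; python3 - <<'E'
from cell import env
import cv2,numpy as np
for n in("side","top"):
    c=env.read_camera(n); cv2.imwrite(f"pics/{n}0.png",c["frame"][:,:,::-1]); np.savez(f"pics/{n}0.npz",**c)
    R=cv2.Rodrigues(c["rvec"])[0]; print(n,c["K"].tolist(),(-R.T@c["tvec"]).round(3),R.round(3).tolist())
o=env.get_obs();print({k:np.round(v,3).tolist() for k,v in o.items()},env.grip_point_offset)
E
```

```text
pics
side [[543.4812908789862, 0.0, 316.47956012901614], [0.0, 543.4812908789862, 230.06578979407954], [0.0, 0.0, 1.0]] [0.413 1.11  0.943] [[-0.99, -0.14, -0.005], [-0.086, 0.631, -0.771], [0.111, -0.763, -0.636]]
top [[492.61659186084285, 0.0, 332.31440357513907], [0.0, 492.61659186084285, 236.016330028262], [0.0, 0.0, 1.0]] [0.424 0.038 1.102] [[-0.011, -1.0, 0.005], [-0.988, 0.01, -0.157], [0.157, -0.007, -0.988]]
{'time_s': 0.1, 'qpos': [64.866, 18.434, -4.017, 83.167, 1.293, 78.542, -3.259], 'joint_velocities': [-0.022, -0.131, -0.041, -0.205, 0.025, 0.025, -0.011], 'effort': [0.0, -49.257, -0.405, -31.34, -0.064, 0.04, 0.0], 'tool_pos': [0.284, -0.584, 0.222], 'tool_rot': [-179.902, 0.003, 25.945], 'force': [0.567, -0.466, -0.638], 'wrist_torque': [0.006, 0.052, 0.005], 'grasp_force': 0.0, 'grip_width': 0.087} 0.0187
```

View pics/top0.png

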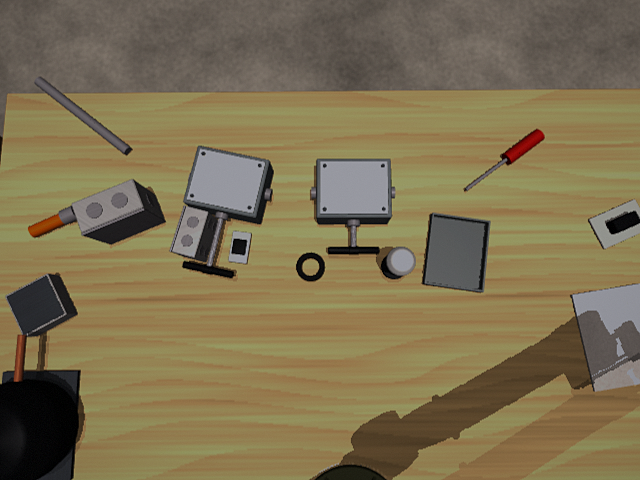

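View pics/side0.png

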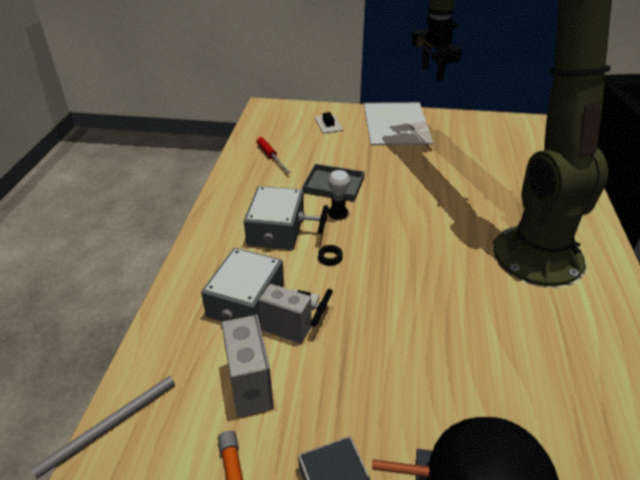

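Top view: the box standing behind switch_b's handle is at (190,232). Candidates for it are the larger double box at (118,212), the dark block at (42,303), and the small one at (190,232); I choose the last. Switch_b is at (228,180) with its handle at (209,269). Switch_a is at (353,190) with its handle at (353,250). The bulb is at (398,263), the tape at (311,266) and the tray at (457,252).

```bash
cat > h.py <<'E'
import numpy as np,cv2
def cloud(c):
    z=c["z_map"];v,u=np.mgrid[:480,:640];K=c["K"];R=cv2.Rodrigues(c["rvec"])[0]
    p=np.stack([(u-K[0,2])/K[0,0]*z,(v-K[1,2])/K[1,1]*z,z],-1)-np.ravel(c["tvec"])
    return p@R
E
python3 - <<'E'
import numpy as np,cv2
from h import cloud
t=dict(np.load("pics/top0.npz"));s=dict(np.load("pics/side0.npz"))
a=cv2.resize(t["frame"][140:290,165:285],None,fx=4,fy=4,interpolation=cv2.INTER_CUBIC)
b=cv2.resize(s["frame"][240:350,200:345],(300,228),interpolation=cv2.INTER_CUBIC)
im=np.zeros((600,780,3),np.uint8);im[:,:480]=a;im[:228,480:]=b
c=cv2.resize(s["frame"][160:260,240:370],(300,230),interpolation=cv2.INTER_CUBIC);im[240:470,480:]=c
cv2.imwrite("pics/crop0.png",im[:,:,::-1])
for n,c in(("top",t),("side",s)):
    P=cloud(c);P=P[(c["z_map"]>0)]
    def rect(nm,xl,yl,zl):
        m=np.all([(P[:,i]>l[0])&(P[:,i]<l[1]) for i,l in enumerate((xl,yl,zl))],0);q=P[m]
        if len(q)<10: print(n,nm,len(q));return
        r=cv2.minAreaRect(q[:,:2].astype(np.float32));print(n,nm,len(q),np.round(r[0],4),np.round(r[1],4),round(r[2],1),"z",np.percentile(q[:,2],[5,50,95]).round(4),"med",np.median(q[:,:2],0).round(4))
    print(n, "bench",np.median(P[(abs(P[:,0]-.35)<.05)&(abs(P[:,1])<.1)][:,2]))
    rect("swA",(.4,.7),(-.1,.1),(.075,.095))
    rect("swB",(.53,.75),(.13,.36),(.075,.094))
    rect("box",(.38,.62),(.25,.40),(.096,.112))
    rect("handleA",(.40,.475),(-.08,.08),(.04,.07))
    rect("handleB",(.34,.45),(.18,.40),(.04,.07))
    rect("tray",(.3,.6),(-.36,-.15),(.018,.032))
    rect("bulb",(.35,.5),(-.2,-.06),(.1,.16))
    rect("tape",(.35,.5),(.03,.13),(.01,.03))
    rect("outlet",(.38,.52),(.17,.27),(.008,.03))
E
```

```text
top bench 0.0006926677283398577
top swA 2724 [ 0.6615 -0.0159] [0.1605 0.0768] 89.9 z [0.0828 0.0878 0.0913] med [ 0.6607 -0.0156]
top swB 4019 [0.6509 0.2669] [0.1612 0.2351] 77.7 z [0.0824 0.0876 0.091 ] med [0.6925 0.2516]
top box 955 [0.587  0.3282] [0.0558 0.0813] 74.6 z [0.0973 0.1006 0.1036] med [0.5837 0.3275]
top handleA 0
top handleB 0
top tray 416 [ 0.5431 -0.2437] [0.1316 0.1325] 81.2 z [0.0199 0.0254 0.029 ] med [ 0.5131 -0.2588]
top bulb 4
top tape 16 [0.4978 0.0799] [0.0219 0.0024] 89.5 z [0.0148 0.0187 0.0225] med [0.4988 0.0799]
top outlet 0
side bench -0.0015188449377387897
side swA 1208 [ 0.6035 -0.0104] [0.195  0.1673] 0.9 z [0.0785 0.0851 0.089 ] med [ 6.588e-01 -5.000e-04]
side swB 2768 [0.6519 0.2735] [0.1638 0.2361] 77.4 z [0.0791 0.0855 0.0892] med [0.6904 0.2753]
side box 634 [0.5868 0.335 ] [0.0558 0.0809] 74.3 z [0.0965 0.0988 0.1014] med [0.5829 0.3355]
side handleA 0
side handleB 0
side tray 180 [ 0.5423 -0.2379] [0.1392 0.1321] 81.2 z [0.0184 0.0216 0.026 ] med [ 0.5143 -0.2811]
side bulb 2
side tape 9
side outlet 0
```

View pics/crop0.png

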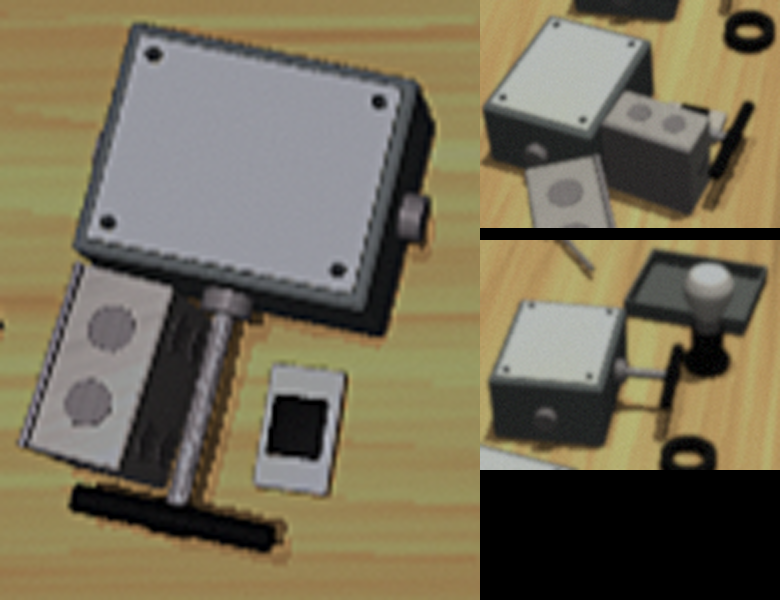

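```bash
cat > m.py <<'E'
import numpy as np,cv2,sys
from h import cloud
t=dict(np.load("pics/top0.npz"));s=dict(np.load("pics/side0.npz"))
for n,c in(("top",t),("side",s)):
    P=cloud(c);P=P[(c["z_map"]>0)]
    def rect(nm,xl,yl,zl):
        m=np.all([(P[:,i]>l[0])&(P[:,i]<l[1]) for i,l in enumerate((xl,yl,zl))],0);q=P[m]
        if len(q)<10: print(n,nm,len(q));return
        r=cv2.minAreaRect(q[:,:2].astype(np.float32));print(n,nm,len(q),np.round(r[0],4),np.round(r[1],4),round(r[2],1),"z",np.percentile(q[:,2],[5,50,95]).round(4),"med",np.median(q[:,:2],0).round(4))
    rect("swA",(.605,.8),(-.12,.1),(.075,.095))
    rect("swB",(.635,.82),(.14,.36),(.075,.094))
    rect("box",(.5,.66),(.26,.40),(.093,.112))
    rect("handleA",(.50,.56),(-.09,.08),(.04,.065))
    rect("handleB",(.46,.535),(.18,.40),(.04,.065))
    rect("rodA",(.56,.59),(-.09,.08),(.04,.065))
    rect("tray",(.4,.7),(-.36,-.17),(.018,.032))
    rect("trayfloor",(.45,.6),(-.30,-.2),(.0,.012))
    rect("bulb",(.45,.57),(-.2,-.06),(.03,.16))
    rect("tape",(.45,.57),(.03,.13),(.01,.03))
    rect("outlet",(.5,.62),(.18,.27),(.008,.03))
    rect("big",(.5,.75),(.38,.56),(.07,.14))
E
python3 m.py
```

```text
top swA 4485 [ 0.6884 -0.016 ] [0.1603 0.1304] 89.6 z [0.0835 0.0878 0.0913] med [ 0.6858 -0.0156]
top swB 4424 [0.7008 0.256 ] [0.1612 0.1412] 77.7 z [0.0831 0.0875 0.091 ] med [0.704  0.2541]
top box 1288 [0.5962 0.3256] [0.0559 0.1004] 74.8 z [0.0968 0.1005 0.1036] med [0.5946 0.325 ]
top handleA 255 [ 0.5526 -0.0267] [0.1324 0.0317] 76.3 z [0.0508 0.0572 0.0614] med [ 0.5549 -0.0155]
top handleB 399 [0.5237 0.2948] [0.1081 0.0246] 79.0 z [0.0516 0.0568 0.061 ] med [0.5199 0.2924]
top rodA 218 [ 0.5751 -0.0148] [0.0296 0.1092] 0.3 z [0.0522 0.0565 0.0606] med [ 0.5656 -0.0142]
top tray 633 [ 0.5888 -0.2508] [0.1316 0.225 ] 81.2 z [0.0198 0.0254 0.0289] med [ 0.5595 -0.2568]
top trayfloor 2665 [ 0.525 -0.25 ] [0.15   0.0999] 0.0 z [0.001  0.0046 0.0083] med [ 0.5304 -0.2507]
top bulb 727 [ 0.5263 -0.1144] [0.1208 0.0581] 77.9 z [0.0592 0.1333 0.1405] med [ 0.5271 -0.1019]
top tape 403 [0.5284 0.0793] [0.0629 0.061 ] 44.6 z [0.0153 0.0192 0.0227] med [0.5278 0.0797]
top outlet 589 [0.5739 0.2372] [0.0433 0.0699] 81.2 z [0.0096 0.0139 0.0225] med [0.5731 0.2364]
top big 3147 [0.6418 
[... 557 characters left out ...]
0.3074]
side rodA 107 [ 0.575  -0.0081] [0.0296 0.1087] 0.2 z [0.0468 0.0542 0.0576] med [ 0.565  -0.0048]
side tray 257 [ 0.5576 -0.2396] [0.1405 0.1628] 81.2 z [0.0184 0.022  0.0261] med [ 0.5748 -0.2664]
side trayfloor 329 [ 0.5249 -0.2503] [0.0965 0.151 ] 88.7 z [0.0003 0.0023 0.0094] med [ 0.5053 -0.2528]
side bulb 625 [ 0.5305 -0.0911] [0.0615 0.0597] 1.8 z [0.0368 0.1083 0.1361] med [ 0.5271 -0.0849]
side tape 265 [0.5281 0.086 ] [0.0645 0.0622] 78.1 z [0.0114 0.0167 0.0203] med [0.5285 0.0889]
side outlet 115 [0.5733 0.2354] [0.0278 0.0679] 79.6 z [0.0091 0.0124 0.0206] med [0.5566 0.2347]
side big 2936 [0.6421 0.4878] [0.0727 0.1369] 22.7 z [0.0817 0.1312 0.1342] med [0.6341 0.5137]
```

```bash
python3 - <<'E'
import numpy as np,cv2
from h import cloud
for n in("top","side"):
    c=dict(np.load(f"pics/{n}0.npz"));P=cloud(c);P=P[c["z_map"]>0]
    def rect(nm,xl,yl,zl,f=None):
        m=np.all([(P[:,i]>l[0])&(P[:,i]<l[1]) for i,l in enumerate((xl,yl,zl))],0);q=P[m]
        if f is not None:q=q[f(q)]
        if len(q)<5: print(n,nm,len(q));return
        r=cv2.minAreaRect(q[:,:2].astype(np.float32));print(n,nm,len(q),np.round(r[0],4),np.round(r[1],4),round(r[2],1),"min",q.min(0).round(3),"max",q.max(0).round(3))
    rect("tray",(.4,.635),(-.36,-.165),(.017,.032))
    rect("handleA",(.50,.575),(-.066,.08),(.045,.065))
    rect("bulbbase",(.48,.57),(-.17,-.06),(.01,.04))
    rect("bulbmid",(.48,.57),(-.17,-.07),(.04,.075))
    rect("bulbtop",(.48,.57),(-.17,-.06),(.1,.16))
    rect("swBfront",(.6,.72),(.14,.30),(.078,.094))
E
python3 -m creep '{"translation":[[0.53,-0.535,0],[0.53,-0.535,0],[0.53,-0.535,0],[0.53,-0.535,0],[0.53,-0.535,0]],"turn":[[0,0,0],[0,0,0],[0,0,0],[0,0,0],[0,0,0]],"grip":[1,1,1,1,1]}' 30
python3 -m creep '{"translation":[[0.53,-0.535,0],[0.53,-0.535,0],[0.53,-0.535,0],[0.53,-0.535,0],[0.53,-0.535,0]],"turn":[[0,0,0],[0,0,0],[0,0,0],[0,0,0],[0,0,0]],"grip":[1,1,1,1,1]}'
python3 -m creep '{"translation":[[0.53,-0.535,0],[0.53,-0.535,0],[0.53,-0.535,0],[0.53,-0.535,0],[0.53,-0.535,0]],"turn":[[0,0,0],[0,0,0],[0,0,0],[0,0,0],[0,0,0]],"grip":[1,1,1,1,1]}'
python3 -m creep '{"translation":[[0,0,0],[0,0,0],[0,0,0],[0,0,0],[0,0,0]],"turn":[[0,0,-0.055],[0,0,-0.055],[0,0,-0.055],[0,0,-0.055],[0,0,-0.055]],"grip":[1,1,1,1,1]}'
python3 -m creep '{"translation":[[0,0,0],[0,0,0],[0,0,0],[0,0,0],[0,0,0]],"turn":[[0,0,-0.055],[0,0,-0.055],[0,0,-0.055],[0,0,-0.055],[0,0,-0.055]],"grip":[1,1,1,1,1]}'
python3 -m creep '{"translation":[[0,0,0],[0,0,0],[0,0,0],[0,0,0],[0,0,0]],"turn":[[0,0,-0.055],[0,0,-0.055],[0,0,-0.055],[0,0,-0.055],[0,0,0]],"grip":[1,1,1,1,1]}'
```

```text
top tray 596 [ 0.5572 -0.246 ] [0.1316 0.1609] 81.1 min [ 0.468 -0.322  0.017] max [ 0.635 -0.17   0.031]
top handleA 419 [ 0.5628 -0.013 ] [0.1054 0.024 ] 89.0 min [ 0.551 -0.066  0.047] max [0.575 0.04  0.064]
top bulbbase 145 [ 0.5068 -0.1194] [0.1027 0.0375] 54.7 min [ 0.488 -0.17   0.01 ] max [ 0.551 -0.078  0.038]
top bulbmid 2
top bulbtop 683 [ 0.528  -0.1057] [0.0577 0.0565] 89.1 min [ 0.5   -0.134  0.105] max [ 0.556 -0.077  0.144]
top swBfront 2274 [0.6603 0.2353] [0.1193 0.1293] 0.0 min [0.601 0.171 0.078] max [0.72  0.3   0.094]
side tray 265 [ 0.5556 -0.2407] [0.141  0.1607] 83.1 min [ 0.469 -0.317  0.017] max [ 0.635 -0.165  0.029]
side handleA 187 [ 0.5625 -0.0089] [0.0242 0.1137] 1.4 min [ 0.55  -0.066  0.045] max [0.575 0.048 0.06 ]
side bulbbase 206 [ 0.525  -0.1203] [0.0738 0.0987] 0.4 min [ 0.488 -0.17   0.01 ] max [ 0.562 -0.071  0.04 ]
side bulbmid 147 [ 0.5276 -0.0933] [0.0374 0.0322] 1.5 min [ 0.509 -0.11   0.04 ] max [ 0.547 -0.077  0.075]
side bulbtop 357 [ 0.5285 -0.0949] [0.0551 0.0521] 40.4 min [ 0.5   -0.121  0.1  ] max [ 0.558 -0.067  0.141]
side swBfro
[... 223 characters left out ...]
rce: 0.0
time_s: 1.35
tool_pos: [0.4785, -0.0124, 0.2224]
tool_rot: [180.0, 0.0, 25.9]
force: [1.1, -1.2, -0.6]
grip_width: 0.0872
grasp_force: 0.0
time_s: 1.98
tool_pos: [0.576, 0.2722, 0.222]
tool_rot: [180.0, 0.0, 25.9]
force: [1.1, 0.5, 1.0]
grip_width: 0.0869
grasp_force: 0.0
time_s: 2.6
tool_pos: [0.5752, 0.2708, 0.2219]
tool_rot: [-180.0, 0.0, 75.8]
force: [-0.2, 0.3, -0.8]
grip_width: 0.0871
grasp_force: 0.0
time_s: 3.22
tool_pos: [0.5752, 0.2707, 0.222]
tool_rot: [-179.9, -0.0, 125.3]
force: [-0.3, 0.5, 0.4]
grip_width: 0.0873
grasp_force: 0.0
time_s: 3.85
tool_pos: [0.5752, 0.2708, 0.2218]
tool_rot: [-180.0, -0.1, 164.4]
force: [-0.4, -0.2, -0.0]
grip_width: 0.0874
grasp_force: 0.0
```

```bash
python3 -m creep '{"translation":[[-0.03,0.4,0],[-0.026,0.365,0],[0,0,0.5],[0,0,0.5],[0,0,0.2]],"turn":[[0,0,0],[0,0,0],[0,0,0],[0,0,0],[0,0,0]],"grip":[1,1,1,1,1]}'
python3 - <<'E'
from cell import env
import cv2,numpy as np
t=env.read_camera("top")["frame"][170:290,140:260];s=env.read_camera("side")["frame"][190:350,180:360]
im=np.hstack([cv2.resize(t,(400,400),interpolation=2),cv2.resize(s,(400,400),interpolation=2)]);cv2.imwrite("pics/g1.png",im[:,:,::-1])
o=env.get_obs();print(o["tool_pos"])
E
```

```text
time_s: 4.47
tool_pos: [0.5952, 0.3277, 0.1238]
tool_rot: [-179.8, -0.1, 164.4]
force: [-0.1, -0.3, 0.3]
grip_width: 0.0866
grasp_force: 0.0
[0.59546401 0.32788761 0.12485097]
```

View pics/g1.png

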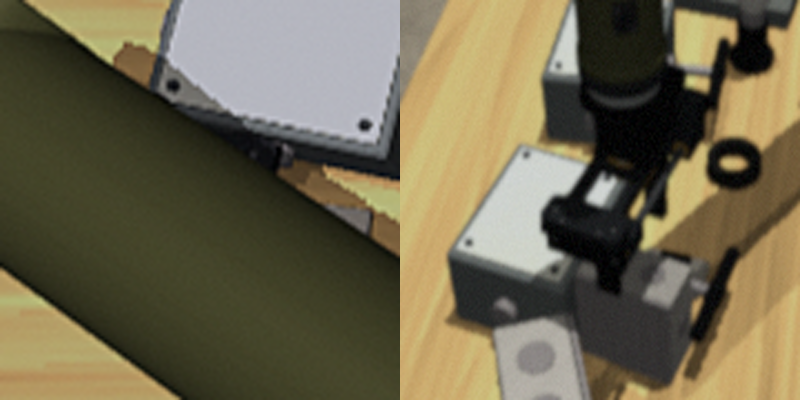

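The left half shows the arm hiding the box. In the right half the near finger at (605,280) lies outside the box's broad face, clear of the big box at (540,340). I'll descend and grip.

```bash
python3 -m creep '{"translation":[[0,0,0.3],[0,0,0.35],[0,0,0],[0,0,0],[0,0,0]],"turn":[[0,0,0],[0,0,0],[0,0,0],[0,0,0],[0,0,0]],"grip":[1,1,1,0.5,0.5]}' 40
python3 -m creep '{"translation":[[0,0,0],[0,0,0],[0,0,0],[0,0,0]],"turn":[[0,0,0],[0,0,0],[0,0,0],[0,0,0]],"grip":[0.3,0.3,0.3,0.3]}'
```

```text
time_s: 5.2
tool_pos: [0.5966, 0.3295, 0.0761]
tool_rot: [179.9, 0.1, 164.5]
force: [0.6, -0.2, 0.4]
grip_width: 0.0743
grasp_force: 0.0
time_s: 5.7
tool_pos: [0.5961, 0.3285, 0.0749]
tool_rot: [-180.0, 0.0, 164.5]
force: [-1.3, -2.2, 3.7]
grip_width: 0.0536
grasp_force: 39.9
```

```bash
python3 -m creep '{"translation":[[0,0,-0.15],[0,0,-0.35],[0,0,-0.6],[0,0,-0.6],[0,0,-0.65]],"turn":[[0,0,0],[0,0,0],[0,0,0],[0,0,0],[0,0,0]],"grip":[0.3,0.3,0.3,0.3,0.3]}'
python3 -m creep '{"translation":[[0,0,0],[0,0,0]],"turn":[[0,0,0],[0,0,-0.036]],"grip":[0.3,0.3]}'
python3 - <<'E'
from cell import env
import cv2,numpy as np
t=env.read_camera("top")["frame"][170:290,140:260];s=env.read_camera("side")["frame"][170:350,180:360]
im=np.hstack([cv2.resize(t,(400,400),interpolation=2),cv2.resize(s,(400,400),interpolation=2)]);cv2.imwrite("pics/g2.png",im[:,:,::-1])
o=env.get_obs();print(o["tool_pos"],o["tool_rot"],o["force"],o["grip_width"])
a=np.radians(o["tool_rot"][2]);d=np.array([.5565,-.2435])-o["tool_pos"][:2]
print("tool units",d@[np.cos(a),np.sin(a)]/.08,d@[np.sin(a),-np.cos(a)]/.08)
E
```

```text
time_s: 6.32
tool_pos: [0.5955, 0.3286, 0.2632]
tool_rot: [-180.0, -0.1, 164.6]
force: [0.7, 0.2, -4.6]
grip_width: 0.0538
grasp_force: 39.9
time_s: 6.58
tool_pos: [0.5956, 0.3288, 0.2616]
tool_rot: [-179.9, -0.0, 171.2]
force: [-0.9, -0.4, -5.6]
grip_width: 0.0534
grasp_force: 39.9
[0.5955004  0.32831988 0.26043961] [-1.79897387e+02 -1.21510235e-01  1.71067502e+02] [ 0.06082282 -0.19870083 -4.94174643] 0.053865346693743564
tool units -0.62824365284679 -7.136755587934684
```

View pics/g2.png

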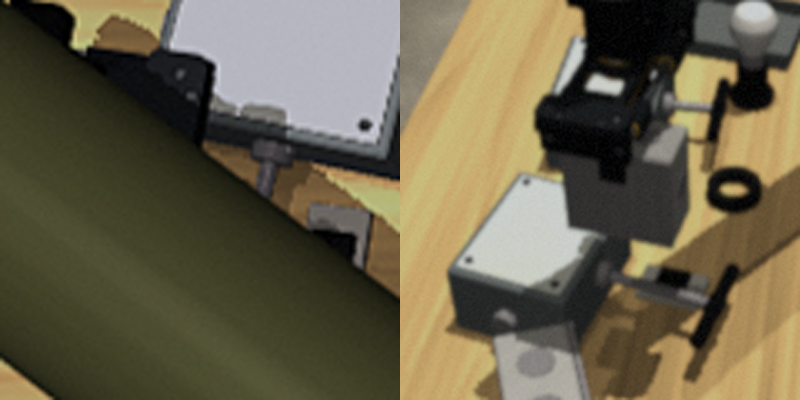

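The box hangs upright in the fingers at (625,190) and is clear of the handle and rod. Next I carry it to the tray.

```bash
python3 -m creep '{"translation":[[-0.06,-0.5,0],[-0.06,-0.72,0],[-0.06,-0.72,0],[-0.06,-0.72,0],[-0.06,-0.72,0]],"turn":[[0,0,0],[0,0,0],[0,0,0],[0,0,0],[0,0,0]],"grip":[0.3,0.3,0.3,0.3,0.3]}'
python3 -m creep '{"translation":[[-0.06,-0.75,0],[-0.06,-0.75,0],[-0.06,-0.75,0],[-0.06,-0.75,0],[-0.09,-0.75,0]],"turn":[[0,0,0],[0,0,0],[0,0,0],[0,0,0],[0,0,0]],"grip":[0.3,0.3,0.3,0.3,0.3]}'
python3 -m creep '{"translation":[[0,0,0],[0,0,0.5],[0,0,0.5],[0,0,0.5],[0,0,0.3]],"turn":[[0,0,0],[0,0,0],[0,0,0],[0,0,0],[0,0,0]],"grip":[0.3,0.3,0.3,0.3,0.3]}'
python3 - <<'E'
from cell import env
import cv2,numpy as np
t=env.read_camera("top")["frame"][190:310,400:520];s=env.read_camera("side")["frame"][100:280,240:420]
im=np.hstack([cv2.resize(t,(400,400),interpolation=2),cv2.resize(s,(400,400),interpolation=2)]);cv2.imwrite("pics/g3.png",im[:,:,::-1])
o=env.get_obs();print(o["tool_pos"],o["tool_rot"],o["force"],o["grip_width"])
E
```

```text
time_s: 7.3
tool_pos: [0.5766, 0.0558, 0.261]
tool_rot: [-180.0, -0.1, 170.9]
force: [1.1, -0.9, -3.9]
grip_width: 0.0535
grasp_force: 39.9
time_s: 7.92
tool_pos: [0.5557, -0.2444, 0.2613]
tool_rot: [-180.0, -0.1, 170.9]
force: [1.5, 1.2, -4.5]
grip_width: 0.0537
grasp_force: 39.9
time_s: 8.55
tool_pos: [0.5551, -0.2417, 0.1154]
tool_rot: [179.9, -0.2, 171.0]
force: [-0.1, -0.3, -5.2]
grip_width: 0.0538
grasp_force: 39.9
[ 0.55457661 -0.24171999  0.11535274] [179.91036454  -0.31487859 170.99980652] [ 0.34049744 -0.58467902 -4.32083794] 0.053863977049293355
```

View pics/g3.png

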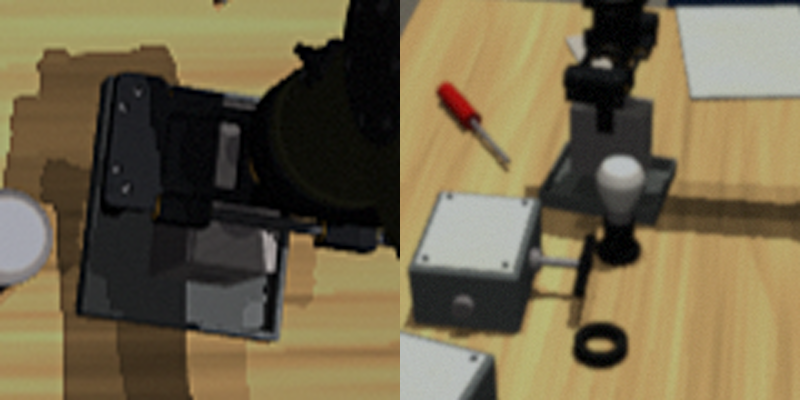

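The box hangs over the tray (left half: box end at (215,250) inside the tray outline). I'll lower it.

```bash
python3 -m creep '{"translation":[[0,0,0.2],[0,0,0.15],[0,0,0.05],[0,0,0.02],[0,0,0]],"turn":[[0,0,0],[0,0,0],[0,0,0],[0,0,0],[0,0,0]],"grip":[0.3,0.3,0.3,0.3,0.3]}'
```

```text
time_s: 9.28
tool_pos: [0.5571, -0.2425, 0.0853]
tool_rot: [-180.0, 0.0, 171.0]
force: [0.3, 0.2, -4.6]
grip_width: 0.0536
grasp_force: 39.9
```

```bash
python3 -m creep '{"translation":[[0,0,0.03],[0,0,0.02],[0,0,0.01],[0,0,0],[0,0,0]],"turn":[[0,0,0],[0,0,0],[0,0,0],[0,0,0],[0,0,0]],"grip":[0.3,0.3,0.3,0.3,0.3]}'
```

```text
time_s: 9.9
tool_pos: [0.5568, -0.2425, 0.0802]
tool_rot: [-180.0, 0.0, 171.0]
force: [-0.9, 0.0, -4.0]
grip_width: 0.054
grasp_force: 39.9
```

```bash
python3 -m creep '{"translation":[[0,0,0.012],[0,0,0.01],[0,0,0]],"turn":[[0,0,0],[0,0,0],[0,0,0]],"grip":[0.3,0.3,0.3]}'
```

```text
time_s: 10.28
tool_pos: [0.5569, -0.2425, 0.0789]
tool_rot: [-180.0, 0.0, 171.0]
force: [-1.1, 0.0, 0.8]
grip_width: 0.0537
grasp_force: 39.9
```

```bash
python3 -m creep '{"translation":[[0,0,0],[0,0,0],[0,0,0],[0,0,0],[0,0,-0.2]],"turn":[[0,0,0],[0,0,0],[0,0,0],[0,0,0],[0,0,0]],"grip":[0.75,0.85,0.9,0.9,0.9]}'
python3 -m creep '{"translation":[[0,0,-0.35],[0,0,-0.6],[0,0,-0.65],[0,0,0],[0,0,0]],"turn":[[0,0,0],[0,0,0],[0,0,0],[0,0,0.056],[0,0,0.056]],"grip":[0.9,0.9,0.9,0.9,0.9]}'
python3 -m creep '{"translation":[[0,0,0],[0,0,0],[0,0,0],[0,0,0],[0,0,0]],"turn":[[0,0,0.056],[0,0,0.056],[0,0,0.056],[0,0,0.056],[0,0,0.056]],"grip":[0.6,0.6,0.6,0.6,0.6]}'
python3 -m creep '{"translation":[[0,0,0],[0.66,0,0],[0.66,0,0],[0.66,0,0],[0.66,0,0]],"turn":[[0,0,0.058],[0,0,0],[0,0,0],[0,0,0],[0,0,0]],"grip":[0.6,0.6,0.6,0.6,0.6]}'
python3 -m creep '{"translation":[[0.66,0.03,0],[0,0,0],[0,0,0]],"turn":[[0,0,0],[0,0,0],[0,0,0]],"grip":[0.6,0.6,0.6]}'
cat > look.py <<'E'
from cell import env
import cv2,numpy as np,sys
c=env.read_camera("top");s=env.read_camera("side")
np.savez("pics/top0.npz",**c);np.savez("pics/side0.npz",**s)
x,y,w=map(int,sys.argv[2:5]);X,Y,W=map(int,sys.argv[5:8])
im=np.hstack([cv2.resize(f[b:b+k,a:a+k],(400,400),interpolation=2) for f,a,b,k in((c["frame"],x,y,w),(s["frame"],X,Y,W))])
cv2.imwrite(f"pics/{sys.argv[1]}.png",im[:,:,::-1])
o=env.get_obs();print([np.round(o[k],4).tolist() for k in("tool_pos","tool_rot","force","grip_width","qpos")])
E
python3 look.py g4 280 150 220 220 120 180; python3 m.py | grep -E "box|tray|handle"
```

```text
time_s: 10.9
tool_pos: [0.5559, -0.2422, 0.0939]
tool_rot: [180.0, -0.1, 171.0]
force: [-0.3, -0.1, 0.5]
grip_width: 0.0781
grasp_force: 0.0
time_s: 11.52
tool_pos: [0.5575, -0.2422, 0.2245]
tool_rot: [180.0, 0.1, 150.6]
force: [0.1, 0.2, -0.5]
grip_width: 0.0781
grasp_force: 0.0
time_s: 12.15
tool_pos: [0.5571, -0.242, 0.2236]
tool_rot: [179.9, 0.0, 100.2]
force: [-0.2, 0.3, 0.3]
grip_width: 0.0524
grasp_force: 0.0
time_s: 12.78
tool_pos: [0.5568, -0.0291, 0.2237]
tool_rot: [179.9, 0.0, 90.1]
force: [0.2, -0.1, -0.6]
grip_width: 0.0525
grasp_force: 0.0
time_s: 13.15
tool_pos: [0.5593, 0.0214, 0.2231]
tool_rot: [179.9, 0.1, 90.1]
force: [0.6, -0.6, -0.5]
grip_width: 0.052
grasp_force: 0.0
[[0.5593, 0.0198, 0.2226], [179.9902, 0.045, 89.8881], [0.153, -0.7225, -0.0961], 0.0518, [48.8298, 16.203, -62.7865, 94.6028, 14.7315, 78.2171, -16.1867]]
top box 0
top handleA 0
top handleB 398 [0.5236 0.2944] [0.108  0.0247] 79.2 z [0.0518 0.057  0.061 ] med [0.5199 0.2921]
top tray 730 [ 0.5569 -0.2457] [0.1316 0.1608] 81.1 z [0.0192 0.0252 0.0293] med [ 0.5546 -0.2416]
top trayfloor 1264 [ 0.5245 -0.25  ] [0.1489 0.0999] 0.0 z [0.0006 0.0042 0.0084] med [ 0.4945 -0.2331]
side box 0
side handleA 186 [ 0.5504 -0.0248] [0.1436 0.0378] 72.8 z [0.0431 0.0537 0.0608] med [ 0.5524 -0.0464]
side handleB 303 [0.5245 0.3025] [0.1121 0.0246] 79.3 z [0.0482 0.0551 0.0585] med [0.5209 0.3073]
side tray 229 [ 0.5859 -0.2398] [0.1361 0.2291] 87.3 z [0.0186 0.022  0.0289] med [ 0.5886 -0.2166]
side trayfloor 228 [ 0.5257 -0.2497] [0.0983 0.1477] 89.2 z [0.0002 0.0031 0.0111] med [ 0.4968 -0.2402]
```

View pics/g4.png

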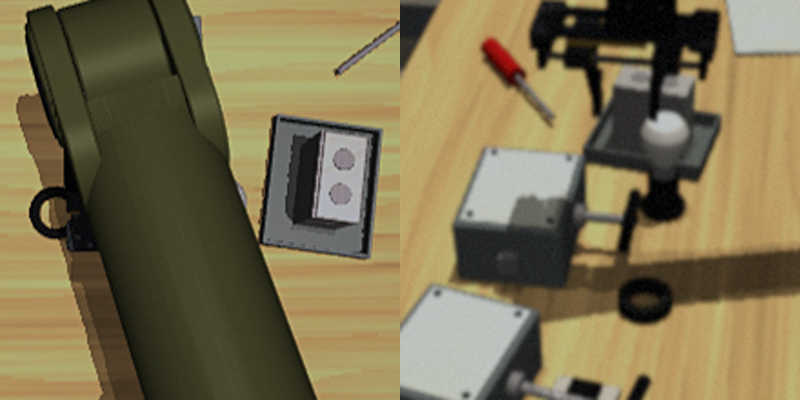

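The box stands upright in the middle of the tray (left half at (342,180)), and the bulb and tape are where they were. I'll descend on handle_a.

```bash
python3 -m creep '{"translation":[[0,0,0.5],[0,0,0.5],[0,0,0.5],[0,0,0.3],[0,0,0]],"turn":[[0,0,0],[0,0,0],[0,0,0],[0,0,0],[0,0,0]],"grip":[0.6,0.6,0.6,0.6,0.6]}'
python3 look.py g5 280 200 100 270 180 80
```

```text
time_s: 13.88
tool_pos: [0.5577, 0.0198, 0.0766]
tool_rot: [-179.8, -0.0, 89.9]
force: [0.6, -0.3, 1.3]
grip_width: 0.052
grasp_force: 0.0
[[0.5597, 0.0207, 0.0791], [179.957, -0.0087, 89.9317], [0.2423, -0.2992, 0.1965], 0.0524, [43.5623, 24.5748, -57.9647, 104.0887, 23.0638, 64.1501, -22.4767]]
```

View pics/g5.png

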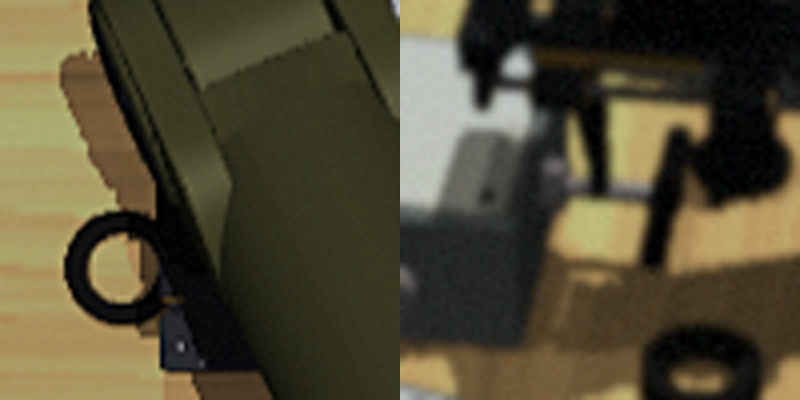

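The fingers straddle the bar: one is at (600,190) between the face and the bar, the other at (715,190) in front, with the bar at (665,200) between them. I'll descend the rest and close.

```bash
python3 -m creep '{"translation":[[0,0,0.25],[0,0,0.25],[0,0,0.02],[0,0,0],[0,0,0]],"turn":[[0,0,0],[0,0,0],[0,0,0],[0,0,0],[0,0,0]],"grip":[0.6,0.6,0.6,0.6,0.3]}' 30
python3 -m creep '{"translation":[[0,0,0],[0,0,0],[0,0,0],[0,0,0]],"turn":[[0,0,0],[0,0,0],[0,0,0],[0,0,0]],"grip":[0.1,0.05,0.05,0.05]}'
```

```text
time_s: 14.6
tool_pos: [0.5596, 0.0218, 0.0373]
tool_rot: [179.9, -0.0, 90.0]
force: [0.2, 0.1, 0.4]
grip_width: 0.0477
grasp_force: 0.0
time_s: 15.1
tool_pos: [0.5599, 0.0215, 0.0369]
tool_rot: [179.9, -0.0, 90.0]
force: [1.7, 0.6, -0.4]
grip_width: 0.0147
grasp_force: 30.0
```

```bash
python3 -m creep '{"translation":[[0,-0.1,0],[0,-0.1,0],[0,-0.1,0],[0,-0.075,0],[0,0,0]],"turn":[[0,0,0],[0,0,0],[0,0,0],[0,0,0],[0,0,0]],"grip":[0.05,0.05,0.05,0.05,0.05]}'
python3 -m creep '{"translation":[[0,0,0],[0,0,0]],"turn":[[0,0,0],[0,0,0]],"grip":[0.05,0.05]}'
```

```text
time_s: 15.72
tool_pos: [0.5296, 0.0217, 0.0369]
tool_rot: [179.9, -0.0, 90.0]
force: [3.8, 2.2, -3.1]
grip_width: 0.0152
grasp_force: 30.0
time_s: 15.98
tool_pos: [0.5296, 0.0217, 0.037]
tool_rot: [179.9, -0.0, 90.0]
force: [4.7, 1.3, -1.2]
grip_width: 0.0151
grasp_force: 30.0
```

```bash
python3 -m creep '{"translation":[[0,0,0],[0,0,0],[0,0,0],[0,0,-0.3],[0,0,-0.5]],"turn":[[0,0,0],[0,0,0],[0,0,0],[0,0,0],[0,0,0]],"grip":[0.3,0.5,0.6,0.6,0.6]}'
python3 -m creep '{"translation":[[0,0,-0.6],[0,0,-0.6],[0,0,-0.35],[0.5,0,0],[0.6,0,0]],"turn":[[0,0,0],[0,0,0],[0,0,0],[0,0,0],[0,0,0]],"grip":[0.6,0.6,0.6,0.6,0.6]}'
python3 -m creep '{"translation":[[0.7,0,0],[0.7,0,0],[0.7,0,0],[0.4,0,0],[0,0,0]],"turn":[[0,0,0.022],[0,0,0.022],[0,0,0.022],[0,0,0],[0,0,0]],"grip":[0.6,0.6,0.6,0.6,0.6]}'
python3 look.py g6 280 180 160 230 190 130; python3 - <<'E'
import numpy as np
from h import cloud
for n in("top","side"):
    c=dict(np.load(f"pics/{n}0.npz"));P=cloud(c);P=P[c["z_map"]>0]
    m=(P[:,0]>.48)&(P[:,0]<.6)&(abs(P[:,1]+.0125)<.05)&(P[:,2]>.04)&(P[:,2]<.066)&(abs(P[:,1]+.0125)>.012)
    q=P[m];print(n,len(q),np.percentile(q[:,0],[2,50,98]).round(4))
E
```

```text
time_s: 16.6
tool_pos: [0.5274, 0.0213, 0.1002]
tool_rot: [-179.8, -0.0, 90.0]
force: [0.7, -1.1, 0.5]
grip_width: 0.0504
grasp_force: 0.0
time_s: 17.23
tool_pos: [0.5292, 0.1089, 0.2251]
tool_rot: [180.0, 0.1, 89.8]
force: [0.5, 0.0, -0.2]
grip_width: 0.0525
grasp_force: 0.0
time_s: 17.85
tool_pos: [0.5454, 0.3116, 0.2243]
tool_rot: [-179.9, -0.1, 78.5]
force: [0.5, -1.5, -0.1]
grip_width: 0.0524
grasp_force: 0.0
[[0.5468, 0.3077, 0.2243], [-179.9563, 0.0817, 78.1758], [0.3655, 0.0215, -0.0578], 0.0524, [13.4578, 26.8777, -61.2389, 84.7906, 23.5817, 82.297, -60.1488]]
top 282 [0.521  0.5277 0.5364]Traceback (most recent call last):
  File "<stdin>", line 6, in <module>
    return _quantile_unchecked(
        a, q, axis, out, overwrite_input, method, keepdims, weights)
    return _ureduce(a,
                    func=_quantile_ureduce_func,
    ...<5 lines>...
                    overwrite_input=overwrite_input,
                    method=method)
    r = func(a, **kwargs)
    result = _quantile(arr,
                       quantiles=q,
    ...<2 lines>...
                       out=out,
                       weights=wgt)
    slices_having_nans = np.isnan(arr[-1, ...])
                                  ~~~^^^^^^^^^
IndexError: index -1 is out of bounds for axis 0 with size 0
```

View pics/g6.png

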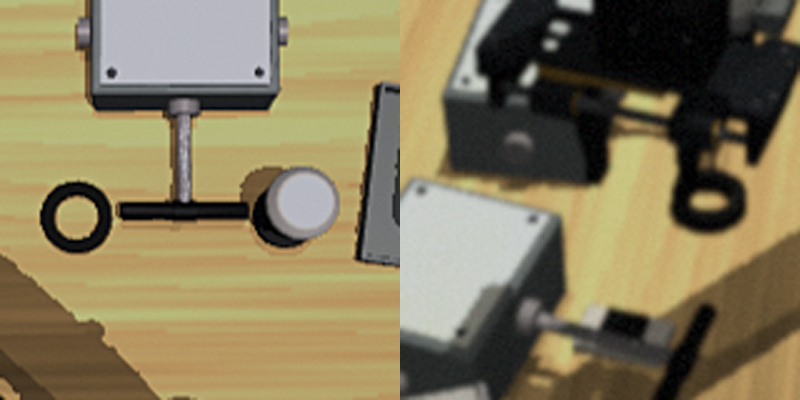

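In the left half handle_a's bar sits at (183,211), which measures x=0.528, so the rod is 30 mm out. The bulb (300,203) and tape (76,217) are untouched. Next is handle_b.

```bash
python3 -m creep '{"translation":[[0.2,-0.29,0],[0,0,0.5],[0,0,0.5],[0,0,0.5],[0,0,0.3]],"turn":[[0,0,0],[0,0,0],[0,0,0],[0,0,0],[0,0,0]],"grip":[0.6,0.6,0.6,0.6,0.6]}'
python3 - <<'E'
import numpy as np
from cell import env
from h import cloud
c=env.read_camera("side");P=cloud(c);P=P[c["z_map"]>0]
b=np.array([.520,.298]);a=np.radians(-12.2);ex=np.array([np.cos(a),np.sin(a)]);ey=np.array([-np.sin(a),np.cos(a)])
q=P[:,:2]-b;u=q@ex;v=q@ey;m=(abs(u)<.06)&(v>-.06)&(v<.07)&(P[:,2]>.035)
for z0,z1 in((.035,.065),(.065,.085),(.085,.1)):
    k=m&(P[:,2]>z0)&(P[:,2]<z1)
    for v0 in np.arange(-.06,.07,.013):
        j=k&(v>v0)&(v<v0+.013)
        if j.sum()>2:print(z0,round(v0,3),j.sum(),np.percentile(u[j],[3,50,97]).round(3))
o=env.get_obs();t=o["tool_pos"];print(t,o["tool_rot"][2],(t[:2]-b)@ex,(t[:2]-b)@ey,o["qpos"].round(0) if hasattr(o["qpos"],"round") else o["qpos"])
E
```

```text
time_s: 18.58
tool_pos: [0.5279, 0.3256, 0.0788]
tool_rot: [-180.0, 0.2, 78.0]
force: [-0.6, 0.7, 1.0]
grip_width: 0.0523
grasp_force: 0.0
0.035 -0.021 19 [-0.006  0.001  0.006]
0.035 -0.008 64 [-0.008  0.005  0.057]
0.035 0.005 98 [-0.007  0.016  0.056]
0.035 0.018 32 [-0.007 -0.002  0.005]
0.035 0.031 41 [-0.007 -0.002  0.007]
0.035 0.044 39 [-0.007 -0.001  0.008]
0.035 0.057 22 [-0.006  0.     0.007]
0.065 0.018 5 [-0.034  0.026  0.029]
0.065 0.031 26 [-0.034  0.001  0.035]
0.085 0.018 10 [-0.034 -0.003  0.028]
0.085 0.031 52 [-0.034  0.027  0.035]
0.085 0.044 4 [-0.03   0.001  0.033]
[0.526616   0.32501907 0.07626264] 78.0081204140301 0.0007567859761129442 0.027806996508256913 [  9.  33. -57.  95.  29.  68. -67.]
```

The fingers straddle bar B symmetrically at u = ±0.03, so I'll descend and grip.

```bash
python3 -m creep '{"translation":[[0,0,0.25],[0,0,0.25],[0,0,0],[0,0,0],[0,0,0]],"turn":[[0,0,0],[0,0,0],[0,0,0],[0,0,0],[0,0,0]],"grip":[0.6,0.6,0.6,0.6,0.3]}' 30
python3 -m creep '{"translation":[[0,0,0],[0,0,0],[0,0,0],[0,0,0]],"turn":[[0,0,0],[0,0,0],[0,0,0],[0,0,0]],"grip":[0.1,0.05,0.05,0.05]}'
```

```text
time_s: 19.25
tool_pos: [0.5282, 0.3292, 0.0417]
tool_rot: [179.9, -0.1, 78.2]
force: [0.3, -0.3, 0.3]
grip_width: 0.0477
grasp_force: 0.0
time_s: 19.75
tool_pos: [0.5283, 0.3285, 0.0408]
tool_rot: [180.0, -0.0, 78.1]
force: [1.3, 1.2, -0.7]
grip_width: 0.0148
grasp_force: 30.0
```

```bash
python3 -m creep '{"translation":[[0,0.1,0],[0,0.1,0],[0,0.1,0],[0,0.075,0],[0,0,0]],"turn":[[0,0,0],[0,0,0],[0,0,0],[0,0,0],[0,0,0]],"grip":[0.05,0.05,0.05,0.05,0.05]}'
python3 -m creep '{"translation":[[0,0,0],[0,0,0]],"turn":[[0,0,0],[0,0,0]],"grip":[0.05,0.05]}'
```

```text
time_s: 20.38
tool_pos: [0.5576, 0.3219, 0.0408]
tool_rot: [180.0, 0.0, 78.1]
force: [0.6, -0.8, 2.4]
grip_width: 0.0149
grasp_force: 30.0
time_s: 20.62
tool_pos: [0.5575, 0.3219, 0.0408]
tool_rot: [179.9, 0.0, 78.1]
force: [0.2, -2.4, 1.8]
grip_width: 0.015
grasp_force: 30.0
```

Moved 30 mm. I'll release, retreat and check.

```bash
python3 -m creep '{"translation":[[0,0,0],[0,0,0],[0,0,0],[0,0,-0.3],[0,0,-0.5]],"turn":[[0,0,0],[0,0,0],[0,0,0],[0,0,0],[0,0,0]],"grip":[0.3,0.5,0.6,0.6,0.6]}'
python3 -m creep '{"translation":[[0,0,-0.6],[0,0,-0.6],[0,0,-0.35],[-0.7,-0.2,0],[-0.7,-0.2,0]],"turn":[[0,0,0],[0,0,0],[0,0,0],[0,0,0],[0,0,0]],"grip":[0.6,0.6,0.6,0.6,0.6]}'
python3 -m creep '{"translation":[[-0.7,0,0],[-0.7,0,0],[-0.7,0,0],[-0.7,0,0],[-0.7,0,0]],"turn":[[0,0,0],[0,0,0],[0,0,0],[0,0,0],[0,0,0]],"grip":[0.6,0.6,0.6,0.6,0.6]}'
python3 -m creep '{"translation":[[-0.7,0,0],[-0.7,0,0],[-0.7,0,0],[0,0,0],[0,0,0]],"turn":[[0,0,0],[0,0,0],[0,0,0],[0,0,0],[0,0,0]],"grip":[0.6,0.6,0.6,0.6,0.6]}'
python3 look.py fin 150 120 200 190 180 180; python3 m.py | grep -E "handle|outlet"
python3 - <<'E'
import numpy as np
from h import cloud
b=np.array([.520,.298]);a=np.radians(-12.2);ex=np.array([np.cos(a),np.sin(a)]);ey=np.array([-np.sin(a),np.cos(a)])
for n in("top","side"):
    c=dict(np.load(f"pics/{n}0.npz"));P=cloud(c);P=P[c["z_map"]>0]
    q=P[:,:2]-b;u=q@ex;v=q@ey;m=(abs(u)<.07)&(abs(v)<.05)&(abs(v)>.02)&(P[:,2]>.035)&(P[:,2]<.066)
    print(n,m.sum(),np.percentile(u[m],[3,50,97]) if m.any() else 0)
E
```

```text
time_s: 21.25
tool_pos: [0.5564, 0.3222, 0.1056]
tool_rot: [-179.9, 0.0, 78.2]
force: [0.1, -0.8, 0.3]
grip_width: 0.0504
grasp_force: 0.0
time_s: 21.88
tool_pos: [0.5021, 0.2203, 0.2305]
tool_rot: [179.9, -0.1, 78.3]
force: [-0.0, -1.2, 1.9]
grip_width: 0.0521
grasp_force: 0.0
time_s: 22.5
tool_pos: [0.4451, -0.0557, 0.2304]
tool_rot: [179.8, 0.2, 78.2]
force: [0.9, 0.3, -1.4]
grip_width: 0.0521
grasp_force: 0.0
time_s: 23.12
tool_pos: [0.4115, -0.2179, 0.2297]
tool_rot: [179.9, 0.0, 78.2]
force: [-0.5, -0.1, 0.6]
grip_width: 0.0523
grasp_force: 0.0
[[0.4116, -0.2173, 0.2295], [179.9515, 0.0448, 78.3272], [0.236, -0.2356, 0.1482], 0.052, [70.9267, -3.9627, -43.8636, 106.2289, -2.7907, 76.587, 16.1038]]
top handleA 480 [ 0.5402 -0.0237] [0.1273 0.0391] 89.4 z [0.0509 0.0569 0.0608] med [ 0.5294 -0.0138]
top handleB 15 [0.5334 0.2464] [0.0191 0.0026] 89.6 z [0.0509 0.0543 0.0573] med [0.5341 0.2442]
top outlet 537 [0.574 0.237] [0.0431 0.0695] 81.5 z [0.0097 0.014  0.0227] med [0.5755 0.2345]
side handleA 294 [ 0.5382 -0.0215] [0.1395 0.0397] 85.9 z [0.043  0.0537 0.0601] med [ 0.5296 -0.0141]
side handleB 8
side outlet 192 [0.5741 0.2436] [0.0445 0.0705] 82.4 z [0.0087 0.016  0.0206] med [0.5794 0.24  ]
top 209 [0.02378622 0.0308464  0.03858057]
side 149 [0.02266758 0.02830271 0.03718659]
```

View pics/fin.png

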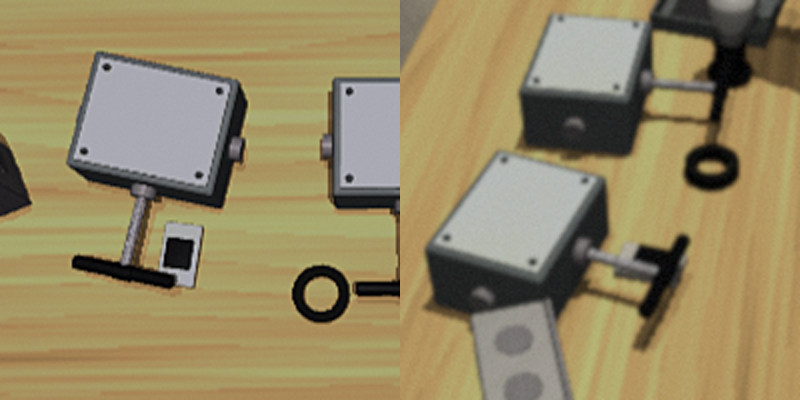

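Handle_b's bar (left half, (125,270)) has moved in 30 mm to the middle. Handle_a is still at the middle, the outlet (180,252) and tape are unmoved, and the arm is clear, so I'm handing in.

```bash
python3 -c "
from cell import env
print(env.sign_off())"
```

```text
the job is handed in; nothing more can be done
None
```

The metal box stands on edge in the tray, both rods measured about 30 mm out (the middle click), the lamp, tape and outlet were left in place, and the job was handed in at about 23 s; no verdict came back.

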